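# Pack the microwave measuring kit back into its tray

### The job

Pack the measuring kit away: put the power sensor, the finned attenuator, the calibration module and the waveguide adapter each into the tray pocket shaped for it, sitting flat on the pocket floor with the connectors over their yellow outlines. Set each piece down gently, without letting it fall, and leave the board under test where it stands.

Things in the scene. Friction and masses are not known exactly. Their poses are not given: they have to be found in the camera images.
- sensor: Power sensor lying flat: light-grey box 76 (x) x 44 (y) x 38 mm high, dark-blue end bands, one steel connector (26 long, 19 dia., axis 21 up) on its +x end. Origin on the underside, midway along the 102 mm overall length: box from x = -51 to +25, connector +25 to +51 mm. 0.2 to 0.3 kg; grip the box across its 44 mm.
- attenuator: Power attenuator lying flat: black finned block 60 (x) x 48 (y) x 44 mm high, a steel connector (16 long, 19 dia., axis 22 up) on both x ends, 92 mm overall. Origin at the centre of the underside. Same from both ends. 0.24 to 0.36 kg; grip across its 48 mm.
- calmodule: Calibration module lying flat: blue box 84 (x) x 56 (y) x 34 mm high, pale panel and three lamps on top, two steel connectors (20 long, 18 dia., y = -15 and +15, axes 20 up) on its +x end. Origin on the underside, midway along the 104 mm overall length: box from x = -52 to +32, connectors +32 to +52 mm. 0.28 to 0.42 kg; grip across its 56 mm.
- waveguide: Brass waveguide adapter standing on its square flange, 44 x 44 x 6 mm; on it an upright tube 20 (x) x 32 (y) mm, up to z = 54 mm, with a small socket sticking out 14 mm to +x at z = 36 mm. Origin at the centre of the flange's underside. 0.13 to 0.19 kg; grip the tube across its 32 mm (along y).
- inlay_sensor: Inlay in the tray: dark block 140 (x) x 104 (y) x 13 mm, yellow-floored pocket 84 x 52 mm, centred at x = -13 mm. Origin: centre of its underside, 4 mm above the table; pocket floor at z = 4, top at z = 13 mm. One yellow connector outline at its +x end. Home: power sensor flat on the floor, connector over the outline; its origin and axes then match the inlay's, 4 mm higher.
- inlay_attenuator: Inlay in the tray: dark block 140 (x) x 104 (y) x 13 mm, yellow-floored pocket 68 x 56 mm, centred. Origin: centre of its underside, 4 mm above the table; pocket floor at z = 4, top at z = 13 mm. A yellow connector outline at both x ends. Home: attenuator flat on the floor, its length along x, either end first, origin 4 mm above the inlay's.
- inlay_calmodule: Inlay in the tray: dark block 140 (x) x 104 (y) x 13 mm, yellow-floored pocket 92 x 64 mm, centred at x = -10 mm. Origin: centre of its underside, 4 mm above the table; pocket floor at z = 4, top at z = 13 mm. Two yellow connector outlines at its +x end. Home: calibration module flat on the floor, connectors over the outlines; its origin and axes then match the inlay's, 4 mm higher.
- inlay_waveguide: Inlay in the tray: dark block 140 (x) x 104 (y) x 13 mm, yellow-floored pocket 52 x 52 mm, centred. Origin: centre of its underside, 4 mm above the table; pocket floor at z = 4, top at z = 13 mm. No connector outline. Home: the adapter's flange flat on the floor, square with the pocket, socket to any side; origin 4 mm above the inlay's.
- tray: Grey kit tray 294 (x) x 222 (y) x 17 mm (and a 14 mm lip at each x end), fixed, origin at the centre of its underside. Holds the four inlays two by two, 143 mm apart along x and 107 mm along y, all turned like the tray, in any order. Pocket walls slope outward: 4 mm of play on each side of a piece at the floor, 8 mm at the top. Connectors pass above the inlay's top.
- dut_board: Circuit board under test, loose, 0.8 kg: green, 108 (x) x 140 (y) mm, white frame, black fan, 61 mm high; origin at the centre of its underside. Leave alone. Other small things (barrel adapter 30 mm high amid the loose pieces, tape roll, tools) lie about, clear of fingers that take a piece across its y.

How it is judged (in metres and radians):
At the end, for the whole second after the job is handed in: All four pieces rest flat (within 0.1 rad) on the pocket floor of their own inlay: origin within 10 mm of the inlay's seen from above (right way round), under 7.5 mm above it, x within 0.25 rad of the inlay's (adapter excepted), at rest (horizontal distance between sensor and inlay_sensor below 0.01 m and z of sensor in the frame of inlay_sensor below 0.0075 m and angle between each of sensor, attenuator, calmodule, waveguide's own z axis and vertical below 0.1 rad and linear speed of each of sensor, attenuator, calmodule, waveguide below 0.02 m/s and angle between the x axis of sensor and the x axis of inlay_sensor, either way round below 0.25 rad and horizontal distance between attenuator and inlay_attenuator below 0.01 m and z of attenuator in the frame of inlay_attenuator below 0.0075 m and angle between the x axis of attenuator and the x axis of inlay_attenuator, either way round below 0.25 rad and horizontal distance between calmodule and inlay_calmodule below 0.01 m and z of calmodule in the frame of inlay_calmodule below 0.0075 m and angle between the x axis of calmodule and the x axis of inlay_calmodule, either way round below 0.25 rad and horizontal distance between waveguide and inlay_waveguide below 0.01 m and z of waveguide in the frame of inlay_waveguide below 0.0075 m); the robot touches nothing.
It fails at once if the power sensor falls (moves faster than 0.7 m/s while not gripped, a drop of about 25 mm) (linear speed of sensor above 0.7 m/s and contact force between the fingers and sensor below 0.2 N).
It fails at once if the attenuator falls (moves faster than 0.7 m/s while not gripped, a drop of about 25 mm) (linear speed of attenuator above 0.7 m/s and contact force between the fingers and attenuator below 0.2 N).
It fails at once if the calibration module falls (moves faster than 0.7 m/s while not gripped, a drop of about 25 mm) (linear speed of calmodule above 0.7 m/s and contact force between the fingers and calmodule below 0.2 N).
It fails at once if the waveguide adapter falls (moves faster than 0.7 m/s while not gripped, a drop of about 25 mm) (linear speed of waveguide above 0.7 m/s and contact force between the fingers and waveguide below 0.2 N).
It fails at once if the board under test is shifted by more than 15 mm (distance of dut_board from where it was at the start of the episode above 0.015 m).
It also fails if it takes over 109 s, if anything falls off the work surface, if the arm or the gripper's body presses on something with over 40 N, if the wrist force passes 120 N, or if a joint passes its speed limit or range.

### The arm

A 7-joint arm with a two-finger parallel gripper is mounted at the origin on the work surface. World frame = base frame: x ahead of the robot, y to its left, z up, the work surface at z = 0. Lengths are in mm, angles in rad, forces in N, time in s.
With the tool pointing down it reaches from about 350 to 900 mm from the base axis. Payload 7.2 kg.
Tool frame: the origin (TCP) lies between the finger pads; the fingertips stand 22 mm ahead of it and the grasp point (between the pads) lies 3 mm ahead of it; z points along the fingers, y is the line along which they close (so a half turn about z gives the same grasp; the last joint's range is limited). The gripper opens to 88 mm and grips with 3 to 60 N. Pads are 20 mm wide; open, the fingers measure 115 mm over their backs; the gripper's body (75 mm by 178 mm) begins 61 mm behind the grasp point.
Start: joints at [-1.352, 0.411, -0.013, 1.596, 0.006, 1.134, -0.082], TCP at [176.812, 599.471, 244.653] pointing down, gripper open.
Joint ranges: [-2.95, 2.95], [-0.29, 1.99], [-1.47, 1.44], [0.14, 2.54], [-1.03, 4.17], [0.13, 1.85], [-2.86, 2.86]. Speed limits (rad/s): [2.39, 2.39, 3.01, 3.01, 3.14, 3.14, 3.14].

### API

Orientations are given as a rotation vector (axis times angle).
In Python, from workcell import status, imaging, finish_job gives the robot as it stands.
- The arm moves only by the tool send_rows, never from a script. Its argument "increments" is a list of rows, each a list of 3 entries, a list of its own where there are three numbers: the turn, a rotation vector about the tool's x, y, z normalised to -1 to 1, where 1 is 0.1 rad, then the shift along the tool's x, y, z normalised to -1 to 1, where 1 is 0.5 m, then the opening, from -1 (shut) to 1 (fully open), so that 0 is half open. In form: [[[ax, ay, az], [tx, ty, tz], grip], ...]. A call has 1 to 5 rows; each row shifts and turns the commanded pose from where the row before left it, along the tool's axes as they then stand; what a row does not reach is not made up. A row lasts 1/8 s, in which the tool goes at most 62.5 mm and 10.7 degrees, less where a joint would pass 70% of its speed; a pose out of reach is approached as far as the arm can. A call with a number of a shift or a turn outside -1 to 1 is refused whole. A call with a gripper value outside its range is refused whole. The fingers move at their own pace and stop on an object; the grip force is fixed at half the most. Time passes only in rows, so rows that do not move let the fingers close. It gives the time, the measured TCP pose, the force, the opening and the grip force at its end, in the units of the state.
- status.state(): the state, without advancing time (a new reading comes with each control period).
- imaging.get_image(name): name is "side" or "top"; returns a dict with "img" (480x640x3 uint8, blue, green, red), "mtx" (3x3 intrinsics, pixels), "R" (3x3) and "t" (3): a world point X has camera coordinates R X + t. Camera axes: x right, y down, z forward; pixel columns grow to the right and rows downward; lengths in mm; the calibration is good to about 2 mm. A picture is of the moment at which its call begins. There is no depth.
- finish_job(): hands the job in; it is judged then, once.
The state is a dict: "time": time; "joint_pos": joint angles; "dq": joint speeds; "joint_torque": joint torques, N m; "eef_pos": TCP position; "ee_rot": TCP orientation; "force": force on the tool from outside, world axes, zero at the start; "moment": the same for the moment, N m; "finger_gap": opening from 0.0 (shut) to 1.0 (fully open); "finger_force": force on a finger pad.
Only numpy, scipy, OpenCV 4.12 (cv2) and the standard library are available. Lean on these libraries where they do the work, as an engineer would, in place of code of your own. Each camera call takes 0.05 s, during which the arm holds its last target. There are 200 camera calls.

## Working session

There is one attempt and no reset: what is moved stays moved. The work goes in short steps, Python scripts to look and compute and a tool call to move; the robot and the scene stay as the last step left them, time stands still between calls to the robot, and variables do not carry over. Pictures are saved under pics/ and viewed, at most 14 in all, crops included, and the job is handed in when it is done.

Besides the shell and the picture viewer there is one more tool, called after "Call:" as name([rows], argument=value, ...), one row to a line, values as JSON. send_rows: Moves the arm, as the interface text tells. Scaled input: -1 to 1 covers 0.5 m each way for a shift and 0.1 rad each way for a turn. Its arguments: {"type":"object","properties":{"increments":{"type":"array"}},"required":["increments"]}

```bash
ls; mkdir -p pics; python3 - <<'E'
from workcell import status, imaging
import cv2,numpy as np,pickle
s=status.state();print(s)
for n in("top","side"):
    d=imaging.get_image(n);cv2.imwrite(f"pics/{n}0.png",d["img"]);pickle.dump(d,open(f"{n}0.pkl","wb"));print(n,d["mtx"],d["R"],d["t"],-d["R"].T@d["t"])
E
```

```text
pics
{'time': 0.0, 'joint_pos': array([-1.35217011,  0.41190916, -0.01271274,  1.59703162,  0.00557058,
        1.13428629, -0.08221113]), 'dq': array([-1.07355870e-03,  5.95548252e-05,  1.15309352e-04, -2.00032723e-03,
       -1.74115456e-04,  1.99742943e-04, -3.36170704e-04]), 'joint_torque': array([ 3.81731406e-04, -5.87957776e+01,  6.42222315e-01, -2.91087896e+01,
       -5.37072087e-02,  1.82862970e-02,  1.45140853e-04]), 'eef_pos': array([176.71579269, 599.01264488, 243.80834841]), 'ee_rot': array([-4.48979642e-01, -3.10919898e+00,  2.50209963e-03]), 'force': array([-0.25248722,  0.16916054,  0.20654396]), 'moment': array([0.01994958, 0.03196286, 0.01043127]), 'finger_force': 0.0, 'finger_gap': 1.00102803939871}
top [[449.77586781   0.         319.5100147 ]
 [  0.         449.77586781 239.7308585 ]
 [  0.           0.           1.        ]] [[-0.02675545 -0.99951266 -0.01608067]
 [-0.99909448  0.02726968 -0.03265858]
 [ 0.03308118  0.01519231 -0.99933719]] [ 10.24504106 576.59007922 857.97345876] [547.95930252 -18.51798105 876.40015028]
side [[470.11919845   0.         313.42361565]
 [  0.         470.11919845 241.85159836]
 [  0.           0.           1.        ]] [[-0.99793366 -0.05958317 -0.02404698]
 [-0.01269825  0.54976308 -0.83522411]
 [ 0.06298544 -0.8331929  -0.54938368]] [611.29133112  62.83182114 856.90683011] [556.85339348 715.84874628 537.94898955]
```

View pics/top0.png

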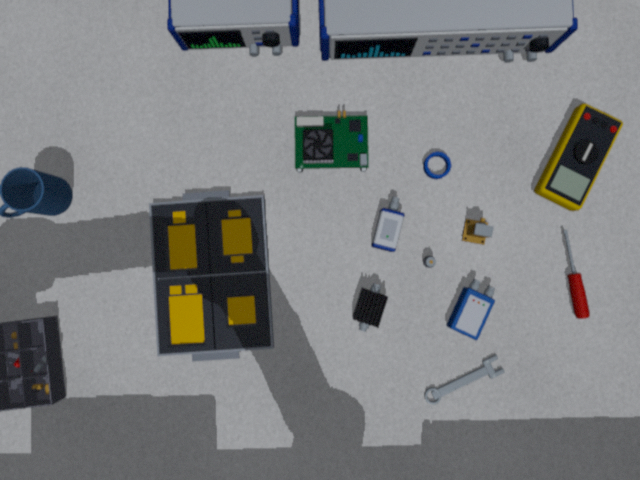

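View pics/side0.png

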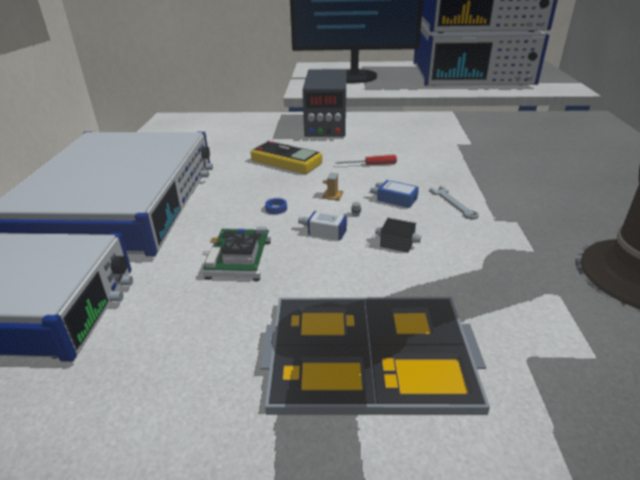

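The top view has world +x up and +y left. The inlays are sensor upper left (182,245), attenuator upper right (237,237), calmodule lower left (187,317) and waveguide lower right (241,310). The pieces are sensor (388,229), attenuator (370,307), calmodule (471,312) and waveguide (477,231). I'll crop closer to pick masks.

```bash
python3 - <<'E'
import cv2
a=cv2.imread("pics/top0.png")[180:345,345:505];b=cv2.imread("pics/side0.png")[165:260,290:430]
cv2.imwrite("pics/c_top.png",cv2.resize(a,None,fx=3.6,fy=3.6,interpolation=cv2.INTER_CUBIC))
cv2.imwrite("pics/c_side.png",cv2.resize(b,None,fx=5,fy=5,interpolation=cv2.INTER_CUBIC))
E
```

```text
(no output)
```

View pics/c_top.png

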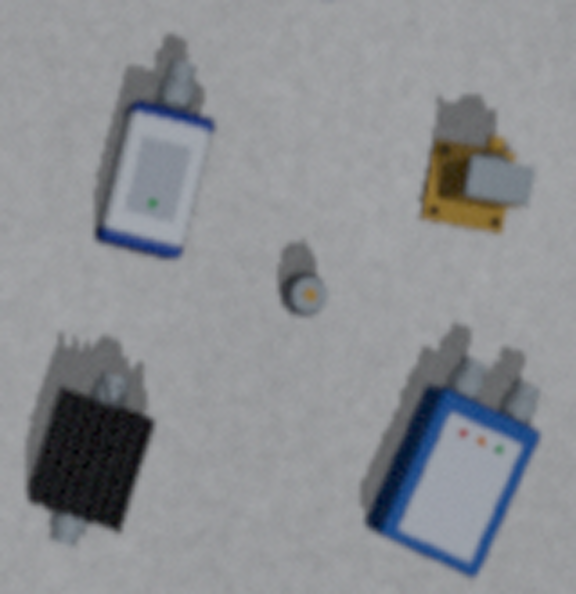

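View pics/c_side.png

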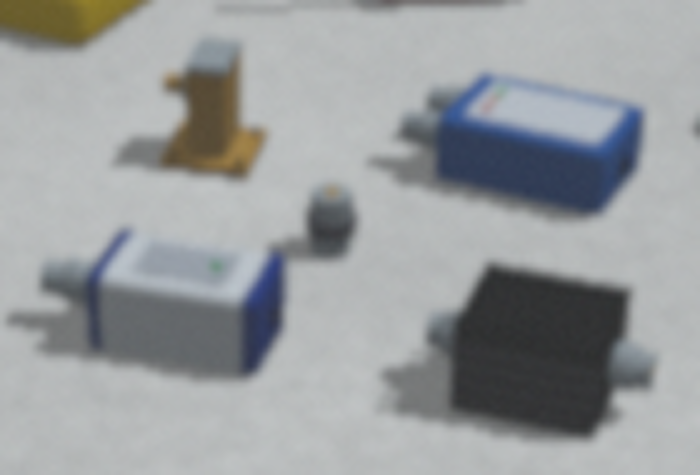

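Top crop: clear top-face corners on all four boxes, and the waveguide socket points up the image (+x). Side crop: the same faces seen from +y. Next I'll cast corners from both views onto their known heights, check the sizes, and mask the yellow floors.

```bash
cat >h.py <<'E'
import numpy as np,cv2,pickle
def cast(d,uv,z):
    uv=np.atleast_2d(uv).astype(float);c=-d["R"].T@d["t"]
    r=np.c_[uv,np.ones(len(uv))]@np.linalg.inv(d["mtx"]).T@d["R"]
    return (c+r*((z-c[2])/r[:,2])[:,None])[:,:2]
def fit(model,pts):  # 2D rigid: model->pts
    m=model.mean(0);p=pts.mean(0);A=model-m;B=pts-p
    th=np.arctan2((A[:,0]*B[:,1]-A[:,1]*B[:,0]).sum(),(A*B).sum())
    R=np.array([[np.cos(th),-np.sin(th)],[np.sin(th),np.cos(th)]])
    t=p-R@m;return t,th,pts-(model@R.T+t)
E
python3 - <<'E'
from h import *
T=pickle.load(open("top0.pkl","rb"));S=pickle.load(open("side0.pkl","rb"))
np.set_printoptions(precision=1,suppress=True)
full=lambda c,s,o:(np.array(c,float)+.5)/s-.5+o
# corner order: (+x,+y),(+x,-y),(-x,-y),(-x,+y)
def rect(x0,x1,w):return np.array([[x1,w/2],[x1,-w/2],[x0,-w/2],[x0,w/2]])
P={"sensor":(38,rect(-51,25,44),[(135,103),(213,127),(180,256),(98,237)],[(97,278),(130,232),(283,252),(248,302)]),
"att":(44,rect(-30,30,48),[(65,388),(153,422),(120,530),(32,498)],[(458,322),(490,263),(632,290),(612,350)]),
"cal":(34,rect(-52,32,56),[(447,393),(538,433),(473,575),(385,538)],[(440,120),(487,75),(640,105),(605,150)]),
"wg":(54,rect(-10,10,32),[(472,152),(533,165),(526,207),(465,198)],[(190,70),(203,40),(242,42),(235,73)])}
for n,(z,m,a,b) in P.items():
    for nm,d,uv in(("top",T,full(a,3.6,(345,180))),("side",S,full(b,5,(290,165)))):
        p=cast(d,uv,z);t,th,r=fit(m,p)
        e=np.linalg.norm(p-np.roll(p,-1,0),axis=1)
        print(n,nm,"origin",t,"yaw %.3f"%th,"edges",e,"res",np.linalg.norm(r,axis=1))
t,th,r=fit(rect(-22,22,44),cast(T,full([(435,142),(512,155),(500,230),(422,215)],3.6,(345,180)),6));print("flange",t,th,np.linalg.norm(r,axis=1))
for nm,d,roi in(("top",T,(150,270,195,360)),("side",S,(260,490,295,410))):
    x0,x1,y0,y1=roi;h=cv2.cvtColor(d["img"],cv2.COLOR_BGR2HSV);k=cv2.inRange(h,(18,150,60),(35,255,255));M=np.zeros_like(k);M[y0:y1,x0:x1]=k[y0:y1,x0:x1]
    for c in sorted(cv2.findContours(M,0,1)[0],key=cv2.contourArea)[::-1][:10]:
        if cv2.contourArea(c)<30:continue
        A=cv2.contourArea(c);z=8 if A>250 else 17
        w=cast(d,c[:,0].astype(float),z).astype(np.float32);rc=cv2.minAreaRect(w)
        print(nm,"px",c[:,0].mean(0),A,"ctr",np.array(rc[0]),"sz",np.array(rc[1]),"ang %.2f"%rc[2])
E
```

```text
sensor top origin [ 603.1 -137.7] yaw -0.291 edges [42.1 69.  43.4 72.1] res [2.2 3.7 3.5 2. ]
sensor side origin [ 602.8 -138.5] yaw -0.272 edges [40.6 67.6 43.3 65.6] res [4.5 5.5 3.4 6.1]
att top origin [448.7 -96. ] yaw -0.348 edges [48.1 57.5 47.6 58.6] res [0.7 2.2 0.6 1.8]
att side origin [445.4 -95.9] yaw -0.326 edges [49.2 59.1 47.3 61.3] res [0.3 1.  1.2 1.1]
cal top origin [ 438.9 -290.1] yaw -0.447 edges [50.7 80.4 48.6 81.3] res [3.3 2.8 4.5 3.6]
cal side origin [ 438.8 -291.3] yaw -0.420 edges [54.4 76.2 50.6 78.7] res [1.6 5.2 3.5 5.1]
wg top origin [ 585.2 -304.5] yaw -0.204 edges [31.3 21.6 30.9 23.6] res [1.9 0.9 1.  1.9]
wg side origin [ 582.5 -304.3] yaw -0.119 edges [33.5 18.9 34.1 21.4] res [0.9 0.9 1.1 1.3]
flange [ 585.1 -304.2] -0.2058914386646989 [2.4 2.1 1.8 2.3]
top px [185.  311.3] 1803.0 ctr [440.6 256.4] sz [113.8  66.4] ang 2.16
top px [182.  246.5] 1140.0 ctr [570.7 261.7] sz [85.8 53.7] ang 2.13
top px [236.4 236.1] 999.5 ctr [588.4 155.3] sz [69.8 57.6] ang 2.46
top px [241. 310.] 719.0 ctr [445.6 149.4] sz [53.8 53.3] ang 1.89
top px [178.7 216.9] 141.0 ctr [627.6 264.7] sz [25.2 23.3] ang 89.03
top px [236.8 258.8] 73.5 ctr [544.7 153.5] sz [23.1 13.4] ang 88.79
top px [234.2 213.1] 72.5 ctr [631.4 157.5] sz [23.1 13.5] ang 88.80
side px [417.2 375.4] 2447.0 ctr [441.2 252.9] sz [111.5  63.4] ang 1.79
side px [331.2 376.2] 1496.5 ctr [571.7 259.1] sz [83.8 47.3] ang 2.29
side px [322.3 324.1] 808.5 ctr [589.  151.8] sz [67.2 49. ] ang 2.01
side px [411.  323.4] 584.0 ctr [446.1 145.8] sz [51.6 46.5] ang 2.01
side px [290.6 372.3] 180.0 ctr [629.1 263.1] sz [21.3 24. ] ang 4.99
side px [349.9 320.2] 56.5 ctr [544.2 152.2] sz [ 9.7 23.5] ang 0.00
side px [294.9 320.2] 47.5 ctr [632.5 156.2] sz [ 9.7 21.1] ang 5.60
```

Both views agree within about 3 mm, and the edges and the tray pitch match the given sizes:

| Item | Position (mm) | Yaw (rad) |
|---|---|---|
| Sensor | (603, -138) | -0.28 |
| Attenuator | (447, -96) | -0.34 |
| Calmodule | (439, -291) | -0.435 |
| Waveguide | (584, -304) | -0.20 |
| Tray | – | 0.0375 |

The first move is to above the sensor box; the tool yaw of -0.287 already matches it.

Call:
send_rows([
  [[0,0,0],[-0.0806,-0.0782,0],1],
  [[0,0,0],[-0.0806,-0.0782,0],1],
  [[0,0,0],[-0.0806,-0.0782,0],1],
  [[0,0,0],[-0.0806,-0.0782,0],1],
  [[0,0,0],[-0.0806,-0.0782,0],1],
])

```text
time: 0.72
eef_pos: [315.4, 353.1, 244.5]
ee_rot: [-0.449, -3.109, 0.0]
force: [0.3, 0.2, 1.0]
finger_gap: 0.999
finger_force: 0.0
```

Call:
send_rows([
  [[0,0,0],[-0.0806,-0.0782,0],1],
  [[0,0,0],[-0.0806,-0.0782,0],1],
  [[0,0,0],[-0.0806,-0.0782,0],1],
  [[0,0,0],[-0.0806,-0.0782,0],1],
  [[0,0,0],[-0.0806,-0.0782,0],1],
])

```text
time: 1.35
eef_pos: [453.2, 108.7, 244.7]
ee_rot: [0.449, 3.109, 0.0]
force: [1.0, 0.6, -0.5]
finger_gap: 1.002
finger_force: 0.0
```

Call:
send_rows([
  [[0,0,0],[-0.0806,-0.0782,0],1],
  [[0,0,0],[-0.0806,-0.0782,0],1],
  [[0,0,0],[-0.0806,-0.0782,0],1],
  [[0,0,0],[-0.0806,-0.0782,0],1],
  [[0,0,0],[-0.0806,-0.0782,0],1],
])

```text
time: 1.98
eef_pos: [591.3, -135.4, 244.3]
ee_rot: [-0.448, -3.109, -0.0]
force: [2.2, 0.2, 0.3]
finger_gap: 0.997
finger_force: 0.0
```

Call:
send_rows([
  [[0,0,0],[0,0,0.1],1],
  [[0,0,0],[0,0,0.1],1],
  [[0,0,0],[0,0,0.1],1],
  [[0,0,0],[0,0,0.09],1],
  [[0,0,0],[0,0,0.0266],1],
])

```text
time: 2.6
eef_pos: [588.7, -133.6, 33.4]
ee_rot: [-0.448, -3.104, 0.0]
force: [0.8, -0.3, 0.5]
finger_gap: 0.999
finger_force: 0.0
```

Call:
send_rows([
  [[0,0,0],[0,0,0],-1],
  [[0,0,0],[0,0,0],-1],
  [[0,0,0],[0,0,0],-1],
  [[0,0,0],[0,0,0],-1],
  [[0,0,0],[0,0,0],-1],
])

```text
time: 3.22
eef_pos: [591.1, -134.0, 37.0]
ee_rot: [0.449, 3.108, 0.0]
force: [-0.5, -0.4, 3.8]
finger_gap: 0.499
finger_force: 30.0
```

Call:
send_rows([
  [[0,0,0],[0,0,-0.02],-1],
  [[0,0,-0.811],[0,0,-0.04],-1],
  [[0,0,-0.811],[0,0,-0.04],-1],
  [[0,0,-0.811],[0,0,-0.04],-1],
  [[0,0,-0.812],[0,0,-0.04],-1],
])

```text
time: 3.85
eef_pos: [590.3, -134.1, 127.2]
ee_rot: [0.063, -3.14, 0.0]
force: [-0.8, -0.0, -1.9]
finger_gap: 0.499
finger_force: 30.0
```

Call:
send_rows([
  [[0,0,0],[0.0013,0.099,0],-1],
  [[0,0,0],[0.0013,0.099,0],-1],
  [[0,0,0],[0.0013,0.099,0],-1],
  [[0,0,0],[0.0013,0.099,0],-1],
  [[0,0,0],[0.0013,0.099,0],-1],
])

```text
time: 4.47
eef_pos: [577.7, 114.5, 126.7]
ee_rot: [0.059, -3.141, 0.0]
force: [0.9, -0.1, -2.1]
finger_gap: 0.499
finger_force: 30.0
```

Call:
send_rows([
  [[0,0,0],[0.0013,0.099,0],-1],
  [[0,0,0],[0.0013,0.099,0],-1],
  [[0,0,0],[0.0013,0.099,0],-1],
  [[0,0,0],[0,0,0],-1],
  [[0,0,0],[0,0,0],-1],
])

```text
time: 5.1
eef_pos: [570.4, 260.7, 126.3]
ee_rot: [0.059, -3.141, 0.002]
force: [0.7, -0.8, -2.3]
finger_gap: 0.498
finger_force: 30.0
```

```bash
python3 - <<'E'
from workcell import imaging,status
import cv2
print(status.state()["joint_pos"])
d=imaging.get_image("side");cv2.imwrite("pics/s1.png",cv2.resize(d["img"][250:420,240:500],None,fx=3,fy=3,interpolation=2))
E
```

```text
[-0.72044645  0.543902    0.30126039  1.72393227 -0.19549465  0.90411343
  1.26997141]
```

View pics/s1.png

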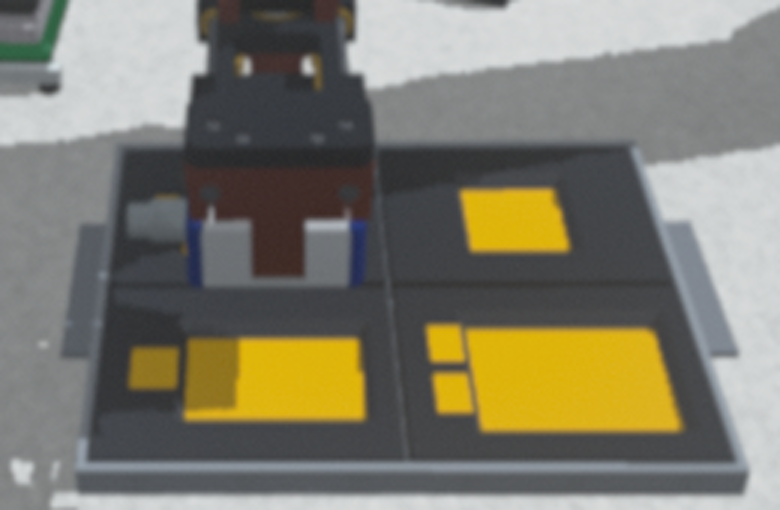

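The held sensor's box spans crop columns 187–367 with the fingers centred at 277, so the grip is centred and the box lines up with its pocket (185–367). Lowering it.

Call:
send_rows([
  [[0,0,0],[-0.001,0.0016,0.06],-1],
  [[0,0,0],[0,0,0.06],-1],
  [[0,0,0],[0,0,0.03],-1],
  [[0,0,0],[0,0,0.012],-1],
  [[0,0,0],[0,0,0],-1],
])

```text
time: 5.78
eef_pos: [571.7, 261.8, 46.0]
ee_rot: [-0.058, 3.14, 0.0]
force: [-0.6, -0.1, -1.8]
finger_gap: 0.498
finger_force: 30.0
```

Call:
send_rows([
  [[0,0,0],[0,0,0.0005],-1],
  [[0,0,0],[0,0,0],-1],
  [[0,0,0],[0,0,0],-1],
])

```text
time: 6.15
eef_pos: [571.2, 262.5, 45.4]
ee_rot: [-0.06, 3.141, 0.001]
force: [0.2, -0.7, -2.7]
finger_gap: 0.498
finger_force: 30.0
```

Call:
send_rows([
  [[0,0,0],[0,0,0.002],-1],
  [[0,0,0],[0,0,0],-1],
  [[0,0,0],[0,0,0],-1],
])

```text
time: 6.52
eef_pos: [571.2, 262.5, 44.9]
ee_rot: [-0.059, 3.141, 0.001]
force: [-2.4, -0.0, 5.7]
finger_gap: 0.499
finger_force: 30.0
```

Call:
send_rows([
  [[0,0,0],[0,0,0],0.6],
  [[0,0,0],[0,0,0],0.6],
  [[0,0,0],[0,0,-0.04],0.6],
  [[0,0,0],[0,0,-0.1],0.6],
  [[0,0,0],[0,0,-0.1],1],
])

```text
time: 7.15
eef_pos: [571.1, 262.1, 166.6]
ee_rot: [-0.059, 3.141, -0.0]
force: [1.1, -0.6, 0.2]
finger_gap: 0.874
finger_force: 0.0
```

Call:
send_rows([
  [[0,0,0],[0.0343,-0.0882,0],1],
  [[0,0,0],[0.0343,-0.0882,0],1],
  [[0,0,0],[0.0343,-0.0882,0],1],
  [[0,0,0],[0.0343,-0.0882,0],1],
  [[0,0,0],[0.0343,-0.0882,0],1],
])

```text
time: 7.78
eef_pos: [493.5, 37.3, 165.5]
ee_rot: [-0.059, 3.139, 0.001]
force: [-0.2, -0.6, -0.2]
finger_gap: 1.001
finger_force: 0.0
```

Call:
send_rows([
  [[0,0,0],[0.0343,-0.0882,0],1],
  [[0,0,0],[0.0343,-0.0882,0],1],
  [[0,0,0],[0.0343,-0.0882,0],1],
  [[0,0,0.944],[0,0,0],1],
  [[0,0,0.944],[0,0,0],1],
])

```text
time: 8.4
eef_pos: [447.4, -96.4, 165.4]
ee_rot: [0.245, 3.13, 0.001]
force: [0.9, 0.7, 0.4]
finger_gap: 0.999
finger_force: 0.0
```

Call:
send_rows([
  [[0,0,0.944],[0,0,0],1],
  [[0,0,0.944],[0,0,0],1],
  [[0,0,0],[0,0,0],1],
  [[0,0,0],[0,0,0],1],
])

```text
time: 8.9
eef_pos: [447.5, -95.4, 164.7]
ee_rot: [0.528, 3.096, 0.001]
force: [0.7, 0.0, 0.1]
finger_gap: 1.002
finger_force: 0.0
```

Call:
send_rows([
  [[0,0,0],[0,0,0.09],1],
  [[0,0,0],[0,0,0.09],1],
  [[0,0,0],[0,0,0.06],1],
  [[0,0,0],[0,0,0.012],1],
  [[0,0,0],[0,0,0],1],
])

```text
time: 9.52
eef_pos: [447.5, -95.7, 38.5]
ee_rot: [0.531, 3.096, 0.0]
force: [-0.0, -0.4, 0.5]
finger_gap: 1.002
finger_force: 0.0
```

Call:
send_rows([
  [[0,0,0],[0,0,0],-1],
  [[0,0,0],[0,0,0],-1],
  [[0,0,0],[0,0,0],-1],
  [[0,0,0],[0,0,0],-1],
  [[0,0,0],[0,0,0],-1],
])

```text
time: 10.15
eef_pos: [447.4, -95.3, 38.3]
ee_rot: [0.531, 3.096, 0.0]
force: [-0.3, 0.3, 3.3]
finger_gap: 0.543
finger_force: 30.0
```

Call:
send_rows([
  [[0,0,0],[0,0,-0.02],-1],
  [[0,0,-0.944],[0,0,-0.04],-1],
  [[0,0,-0.944],[0,0,-0.04],-1],
  [[0,0,-0.944],[0,0,-0.04],-1],
  [[0,0,-0.944],[0,0,-0.04],-1],
])

```text
time: 10.78
eef_pos: [446.7, -95.6, 129.0]
ee_rot: [0.064, -3.14, 0.0]
force: [0.5, -0.9, -3.7]
finger_gap: 0.547
finger_force: 30.0
```

Call:
send_rows([
  [[0,0,0],[-0.05,0.0817,0],-1],
  [[0,0,0],[-0.05,0.0817,0],-1],
  [[0,0,0],[-0.05,0.0817,0],-1],
  [[0,0,0],[-0.05,0.0817,0],-1],
  [[0,0,0],[-0.05,0.0817,0],-1],
])

```text
time: 11.4
eef_pos: [564.7, 114.5, 128.3]
ee_rot: [0.059, -3.14, 0.001]
force: [-0.3, 0.4, -3.6]
finger_gap: 0.541
finger_force: 30.0
```

Call:
send_rows([
  [[0,0,0],[-0.05,0.0817,0],-1],
  [[0,0,0],[0,0,0],-1],
  [[0,0,0],[0,0,0],-1],
])

```text
time: 11.78
eef_pos: [587.2, 154.3, 127.8]
ee_rot: [0.059, -3.14, 0.002]
force: [-0.5, -0.5, -2.5]
finger_gap: 0.544
finger_force: 30.0
```

```bash
python3 - <<'E'
from workcell import imaging,status
import cv2
d=imaging.get_image("side");cv2.imwrite("pics/s2.png",cv2.resize(d["img"][220:420,240:500],None,fx=3,fy=3,interpolation=2))
E
```

```text
(no output)
```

View pics/s2.png

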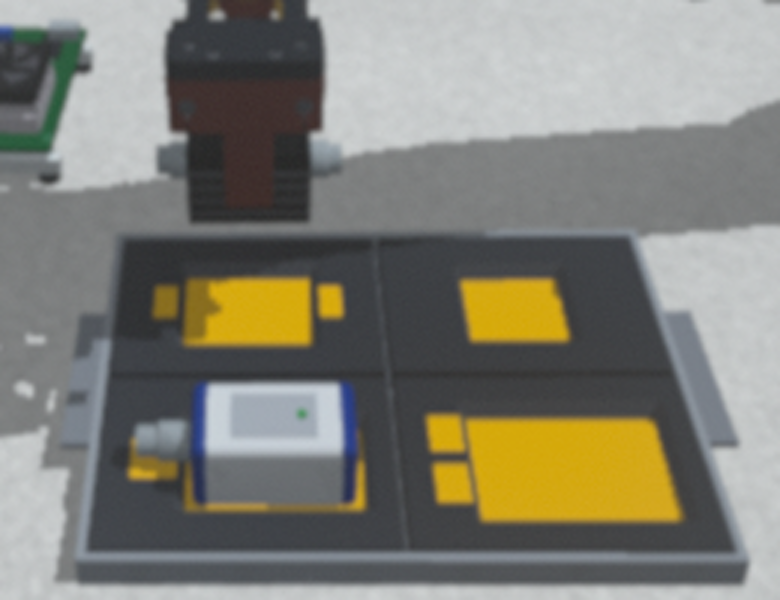

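The sensor sits in its pocket with its connector over the outline. The attenuator is centred in the fingers (box 189–310, fingers 223–274). Lowering it.

Call:
send_rows([
  [[0,0,0],[-0.0016,0.0014,0.06],-1],
  [[0,0,0],[0,0,0.06],-1],
  [[0,0,0],[0,0,0.03],-1],
  [[0,0,0],[0,0,0.012],-1],
  [[0,0,0],[0,0,0],-1],
])

```text
time: 12.45
eef_pos: [589.1, 155.4, 47.6]
ee_rot: [-0.058, 3.14, -0.0]
force: [-0.1, -0.5, -2.9]
finger_gap: 0.549
finger_force: 30.0
```

Call:
send_rows([
  [[0,0,0],[0,0,0.0016],-1],
  [[0,0,0],[0,0,0],-1],
  [[0,0,0],[0,0,0],-1],
])

```text
time: 12.82
eef_pos: [588.8, 156.0, 46.7]
ee_rot: [-0.059, 3.141, 0.0]
force: [0.4, 0.1, -3.4]
finger_gap: 0.55
finger_force: 30.0
```

Call:
send_rows([
  [[0,0,0],[0,0,0.001],-1],
  [[0,0,0],[0,0,0],-1],
  [[0,0,0],[0,0,0],-1],
])

```text
time: 13.2
eef_pos: [588.9, 156.0, 46.3]
ee_rot: [-0.059, 3.141, 0.001]
force: [-2.7, 0.2, 5.4]
finger_gap: 0.543
finger_force: 30.0
```

Call:
send_rows([
  [[0,0,0],[0,0,0],0.6],
  [[0,0,0],[0,0,0],0.6],
  [[0,0,0],[0,0,-0.04],0.6],
  [[0,0,0],[0,0,-0.1],0.6],
  [[0,0,0],[0,0,-0.1],1],
])

```text
time: 13.82
eef_pos: [588.7, 155.6, 168.2]
ee_rot: [-0.059, 3.141, -0.0]
force: [0.9, 0.6, 0.6]
finger_gap: 0.882
finger_force: 0.0
```

Call:
send_rows([
  [[0,0,0],[0.039,-0.0969,0],1],
  [[0,0,0],[0.039,-0.0969,0],1],
  [[0,0,0],[0.039,-0.0969,0],1],
  [[0,0,0],[0.039,-0.0969,0],1],
  [[0,0,0],[0.039,-0.0969,0],1],
])

```text
time: 14.45
eef_pos: [500.1, -91.5, 167.3]
ee_rot: [-0.059, 3.139, 0.0]
force: [0.0, -1.4, 0.5]
finger_gap: 1.002
finger_force: 0.0
```

Call:
send_rows([
  [[0,0,0],[0.039,-0.0969,0],1],
  [[0,0,0],[0.039,-0.0969,0],1],
  [[0,0,0],[0.039,-0.0969,0],1],
  [[0,0,0],[0.039,-0.0969,0],1],
  [[0,0,0.945],[0,0,0],1],
])

```text
time: 15.08
eef_pos: [427.6, -291.4, 167.5]
ee_rot: [0.104, 3.138, -0.003]
force: [-0.4, -0.1, -0.2]
finger_gap: 1.0
finger_force: 0.0
```

Call:
send_rows([
  [[0,0,0.945],[0,0,0],1],
  [[0,0,0.945],[0,0,0],1],
  [[0,0,0.945],[0,0,0],1],
  [[0,0,0.945],[0,0,0],1],
  [[0,0,0],[0,0,0],1],
])

```text
time: 15.7
eef_pos: [430.0, -286.6, 166.8]
ee_rot: [0.676, 3.067, 0.0]
force: [-0.4, 0.3, -0.3]
finger_gap: 1.007
finger_force: 0.0
```

Call:
send_rows([
  [[0,0,0],[0,0,0.09],1],
  [[0,0,0],[0,0,0.09],1],
  [[0,0,0],[0,0,0.065],1],
  [[0,0,0],[0,0,0.018],1],
  [[0,0,0],[0,0,0],1],
])

```text
time: 16.32
eef_pos: [429.9, -286.8, 34.7]
ee_rot: [0.677, 3.068, 0.0]
force: [0.1, -0.1, 0.3]
finger_gap: 1.0
finger_force: 0.0
```

Call:
send_rows([
  [[0,0,0],[0,0,0],-1],
  [[0,0,0],[0,0,0],-1],
  [[0,0,0],[0,0,0],-1],
  [[0,0,0],[0,0,0],-1],
  [[0,0,0],[0,0,0],-1],
])

```text
time: 16.95
eef_pos: [430.1, -286.3, 34.8]
ee_rot: [0.677, 3.067, 0.001]
force: [-0.1, 1.5, 6.4]
finger_gap: 0.635
finger_force: 29.9
```

Call:
send_rows([
  [[0,0,0],[0,0,-0.02],-1],
  [[0,0,-0.945],[0,0,-0.04],-1],
  [[0,0,-0.945],[0,0,-0.04],-1],
  [[0,0,-0.945],[0,0,-0.04],-1],
  [[0,0,-0.945],[0,0,-0.04],-1],
])

```text
time: 17.58
eef_pos: [429.2, -286.5, 125.1]
ee_rot: [-0.085, -3.14, 0.0]
force: [0.3, -0.1, -3.5]
finger_gap: 0.636
finger_force: 29.9
```

Call:
send_rows([
  [[0,0,-0.945],[0,0,0],-1],
  [[0,0,0],[-0.0039,0.0986,0],-1],
  [[0,0,0],[-0.0039,0.0986,0],-1],
  [[0,0,0],[-0.0039,0.0986,0],-1],
  [[0,0,0],[-0.0039,0.0986,0],-1],
])

```text
time: 18.2
eef_pos: [429.7, -87.9, 124.6]
ee_rot: [-0.058, 3.141, -0.0]
force: [0.8, -0.2, -2.9]
finger_gap: 0.635
finger_force: 29.9
```

Call:
send_rows([
  [[0,0,0],[-0.0039,0.0986,0],-1],
  [[0,0,0],[-0.0039,0.0986,0],-1],
  [[0,0,0],[-0.0039,0.0986,0],-1],
  [[0,0,0],[-0.0039,0.0986,0],-1],
  [[0,0,0],[-0.0039,0.0986,0],-1],
])

```text
time: 18.82
eef_pos: [430.3, 158.7, 124.6]
ee_rot: [-0.058, 3.141, -0.001]
force: [1.8, 0.1, -2.4]
finger_gap: 0.636
finger_force: 29.9
```

Call:
send_rows([
  [[0,0,0],[-0.0039,0.0986,0],-1],
  [[0,0,0],[-0.0039,0.0986,0],-1],
  [[0,0,0],[0,0,0],-1],
  [[0,0,0],[0,0,0],-1],
])

```text
time: 19.32
eef_pos: [430.5, 255.4, 124.2]
ee_rot: [0.059, -3.141, 0.002]
force: [-0.1, 0.6, -2.9]
finger_gap: 0.634
finger_force: 29.9
```

```bash
python3 - <<'E'
from workcell import imaging,status
import cv2
d=imaging.get_image("side");cv2.imwrite("pics/s3.png",cv2.resize(d["img"][250:420,240:500],None,fx=3,fy=3,interpolation=2))
E
```

```text
(no output)
```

View pics/s3.png

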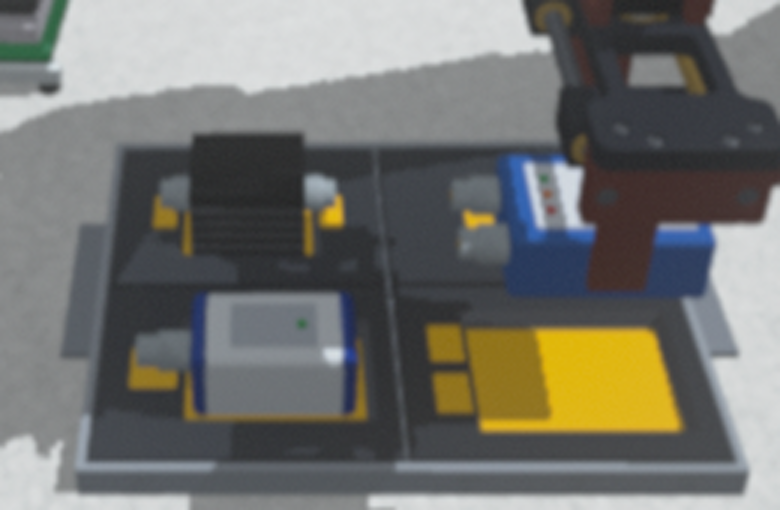

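The attenuator is seated, with both connectors over its outlines. The calmodule box spans 507–710 against fingers at 587–653, so it may sit slightly toward +x. I'll cast its lower edge corners to check.

```bash
python3 - <<'E'
from h import *
S=pickle.load(open("side0.pkl","rb"))
f=lambda c:(np.array(c,float)+.5)/3-.5+np.array([240,250])
p=cast(S,f([(508,294),(708,297)]),89.5);print(p,p.mean(0),np.linalg.norm(p[0]-p[1]))
p=cast(S,f([(522,240),(714,240)]),123.5);print(p,p.mean(0),np.linalg.norm(p[0]-p[1]))
E
```

```text
[[470.60618419 279.90651001]
 [386.28373666 278.56381752]] [428.44496043 279.23516376] 84.33313690818105
[[468.08986741 282.3373122 ]
 [389.61661491 279.61582588]] [428.85324116 280.97656904] 78.5204294891127
```

The box is 84.3 mm long with its centre near x = 429.6 against TCP 430.5, so the grip is centred. Lowering it.

Call:
send_rows([
  [[0,0,0],[-0.0015,0.0015,0.06],-1],
  [[0,0,0],[0,0,0.06],-1],
  [[0,0,0],[0,0,0.03],-1],
  [[0,0,0],[0,0,0.012],-1],
  [[0,0,0],[0,0,0],-1],
])

```text
time: 20.0
eef_pos: [431.9, 256.8, 43.7]
ee_rot: [-0.058, 3.141, 0.0]
force: [-0.2, 0.2, -3.1]
finger_gap: 0.632
finger_force: 29.9
```

Call:
send_rows([
  [[0,0,0],[0,0,0.002],-1],
  [[0,0,0],[0,0,0],-1],
  [[0,0,0],[0,0,0],-1],
])

```text
time: 20.38
eef_pos: [431.6, 257.2, 42.7]
ee_rot: [-0.059, 3.141, 0.001]
force: [0.9, 0.2, -0.9]
finger_gap: 0.639
finger_force: 29.9
```

Call:
send_rows([
  [[0,0,0],[0,0,0.0008],-1],
  [[0,0,0],[0,0,0],-1],
  [[0,0,0],[0,0,0],-1],
])

```text
time: 20.75
eef_pos: [431.6, 257.2, 42.6]
ee_rot: [-0.06, 3.141, 0.001]
force: [-3.1, -0.4, 6.4]
finger_gap: 0.641
finger_force: 29.9
```

Call:
send_rows([
  [[0,0,0],[0,0,0],0.7],
  [[0,0,0],[0,0,0],0.7],
  [[0,0,0],[0,0,-0.04],0.7],
  [[0,0,0],[0,0,-0.1],0.7],
  [[0,0,0],[0,0,-0.1],1],
])

```text
time: 21.38
eef_pos: [431.2, 256.8, 163.0]
ee_rot: [0.059, -3.14, 0.001]
force: [0.7, 0.2, 0.1]
finger_gap: 0.93
finger_force: 0.0
```

Call:
send_rows([
  [[0,0,0],[-0.0239,-0.103,0],1],
  [[0,0,0],[-0.0239,-0.103,0],1],
  [[0,0,0],[-0.0239,-0.103,0],1],
  [[0,0,0],[-0.0239,-0.103,0],1],
  [[0,0,0],[-0.0239,-0.103,0],1],
])

```text
time: 22.0
eef_pos: [501.3, 0.4, 162.1]
ee_rot: [-0.06, 3.14, 0.0]
force: [0.7, -0.1, -0.1]
finger_gap: 1.002
finger_force: 0.0
```

Call:
send_rows([
  [[0,0,0],[-0.0239,-0.103,0],1],
  [[0,0,0],[-0.0239,-0.103,0],1],
  [[0,0,0],[-0.0239,-0.103,0],1],
  [[0,0,0],[-0.0239,-0.103,0],1],
  [[0,0,0],[-0.0239,-0.103,0],1],
])

```text
time: 22.62
eef_pos: [570.7, -254.6, 161.8]
ee_rot: [-0.06, 3.141, 0.0]
force: [1.3, 0.3, 0.4]
finger_gap: 0.998
finger_force: 0.0
```

Call:
send_rows([
  [[0,0,0],[-0.0239,-0.103,0],1],
  [[0,0,0.792],[0,0,0],1],
  [[0,0,0.792],[0,0,0],1],
  [[0,0,0.791],[0,0,0],1],
  [[0,0,0],[0,0,0],1],
])

```text
time: 23.25
eef_pos: [584.1, -304.0, 161.6]
ee_rot: [-0.312, -3.126, 0.0]
force: [0.1, 0.1, -0.7]
finger_gap: 1.003
finger_force: 0.0
```

Call:
send_rows([
  [[0,0,0],[0,0,0.09],1],
  [[0,0,0],[0,0,0.09],1],
  [[0,0,0],[0,0,0.055],1],
  [[0,0,0],[0,0,0.0116],1],
  [[0,0,0],[0,0,0],1],
])

```text
time: 23.88
eef_pos: [584.4, -304.4, 39.1]
ee_rot: [0.312, 3.126, -0.0]
force: [-1.0, 1.1, 0.9]
finger_gap: 1.002
finger_force: 0.0
```

Call:
send_rows([
  [[0,0,0],[0,0,0],-1],
  [[0,0,0],[0,0,0],-1],
  [[0,0,0],[0,0,0],-1],
  [[0,0,0],[0,0,0],-1],
  [[0,0,0],[0,0,0],-1],
])

```text
time: 24.5
eef_pos: [584.2, -304.1, 38.6]
ee_rot: [0.313, 3.126, 0.0]
force: [0.3, 0.0, 0.1]
finger_gap: 0.471
finger_force: 0.0
```

Call:
send_rows([
  [[0,0,0],[0,0,0],-1],
  [[0,0,0],[0,0,0],-1],
])

```text
time: 24.75
eef_pos: [584.2, -304.1, 38.5]
ee_rot: [-0.313, -3.126, -0.0]
force: [-1.0, -1.3, 1.6]
finger_gap: 0.366
finger_force: 30.0
```

Call:
send_rows([
  [[0,0,0],[0,0,-0.03],-1],
  [[0,0,-0.792],[0,0,-0.05],-1],
  [[0,0,-0.792],[0,0,-0.05],-1],
  [[0,0,-0.791],[0,0,-0.05],-1],
  [[0,0,0],[0.0271,0.102,0],-1],
])

```text
time: 25.38
eef_pos: [569.6, -258.3, 132.0]
ee_rot: [-0.052, 3.136, -0.007]
force: [-0.0, 1.6, -2.0]
finger_gap: 0.363
finger_force: 30.0
```

Call:
send_rows([
  [[0,0,0],[0.0271,0.102,0],-1],
  [[0,0,0],[0.0271,0.102,0],-1],
  [[0,0,0],[0.0271,0.102,0],-1],
  [[0,0,0],[0.0271,0.102,0],-1],
  [[0,0,0],[0.0271,0.102,0],-1],
])

```text
time: 26.0
eef_pos: [491.0, 0.1, 129.6]
ee_rot: [-0.059, 3.14, 0.001]
force: [0.2, 0.5, -1.7]
finger_gap: 0.366
finger_force: 30.0
```

Call:
send_rows([
  [[0,0,0],[0.0271,0.102,0],-1],
  [[0,0,0],[0.0271,0.102,0],-1],
  [[0,0,0],[0.0271,0.102,0],-1],
  [[0,0,0],[0,0,0],-1],
  [[0,0,0],[0,0,0],-1],
])

```text
time: 26.62
eef_pos: [445.3, 149.5, 129.2]
ee_rot: [-0.06, 3.14, 0.0]
force: [0.1, 0.8, -0.8]
finger_gap: 0.362
finger_force: 30.0
```

```bash
python3 - <<'E'
from workcell import imaging,status
import cv2
print(status.state()["eef_pos"])
d=imaging.get_image("side");cv2.imwrite("pics/s4.png",cv2.resize(d["img"][220:420,240:500],None,fx=3,fy=3,interpolation=2))
E
```

```text
[445.29413604 149.52142956 129.19612741]
```

View pics/s4.png

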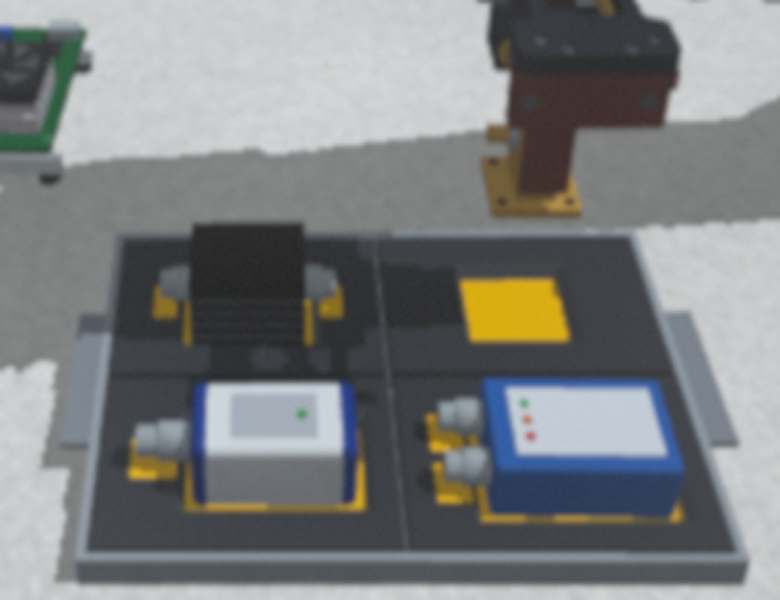

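The calmodule is seated. The adapter hangs square, with its flange's near edge at (493,209)–(580,209). I'll cast that edge before lowering.

```bash
python3 - <<'E'
from h import *
S=pickle.load(open("side0.pkl","rb"))
f=lambda c:(np.array(c,float)+.5)/3-.5+np.array([240,220])
for z,q in((90.5,[(493,215),(581,214)]),(96.5,[(493,207),(580,207)])):
    p=cast(S,f(q),z);print(p,p.mean(0),np.linalg.norm(p[0]-p[1]))
E
```

```text
[[465.80612035 167.41188219]
 [422.60002212 165.32766326]] [444.20307123 166.36977273] 43.25633933310922
[[466.40902582 168.58251202]
 [424.069656   167.31310608]] [445.23934091 167.94780905] 42.35839501873312
```

Call:
send_rows([
  [[0,0,0],[0,0.0006,0.06],-1],
  [[0,0,0],[0,0,0.06],-1],
  [[0,0,0],[0,0,0.02],-1],
])

```text
time: 27.05
eef_pos: [444.7, 148.3, 57.5]
ee_rot: [0.055, -3.139, 0.002]
force: [0.0, -0.5, -1.4]
finger_gap: 0.366
finger_force: 30.0
```

Call:
send_rows([
  [[0,0,0],[0,0,0.014],-1],
  [[0,0,0],[0,0,0.008],-1],
  [[0,0,0],[0,0,0.0016],-1],
  [[0,0,0],[0,0,0],-1],
  [[0,0,0],[0,0,0],-1],
])

```text
time: 27.68
eef_pos: [445.2, 150.4, 47.1]
ee_rot: [-0.059, 3.14, 0.001]
force: [-0.7, -0.4, -1.5]
finger_gap: 0.361
finger_force: 30.0
```

Call:
send_rows([
  [[0,0,0],[0,0,0.0006],-1],
  [[0,0,0],[0,0,0],-1],
  [[0,0,0],[0,0,0],-1],
])

```text
time: 28.05
eef_pos: [445.0, 150.2, 46.5]
ee_rot: [0.059, -3.141, -0.0]
force: [-0.2, -0.3, -1.5]
finger_gap: 0.363
finger_force: 30.0
```

Call:
send_rows([
  [[0,0,0],[0,0,0.0012],-1],
  [[0,0,0],[0,0,0],-1],
  [[0,0,0],[0,0,0],-1],
])

```text
time: 28.42
eef_pos: [445.0, 150.3, 46.4]
ee_rot: [-0.059, 3.141, 0.001]
force: [-2.8, -1.6, 8.2]
finger_gap: 0.362
finger_force: 30.0
```

Call:
send_rows([
  [[0,0,0],[0,0,0],0.5],
  [[0,0,0],[0,0,0],0.5],
  [[0,0,0],[0,0,-0.04],0.5],
  [[0,0,0],[0,0,-0.1],0.5],
  [[0,0,0],[0,0,-0.1],0.5],
])

```text
time: 29.05
eef_pos: [444.7, 150.0, 166.9]
ee_rot: [0.059, -3.14, 0.001]
force: [0.5, 0.3, 0.2]
finger_gap: 0.751
finger_force: 0.0
```

Call:
send_rows([
  [[0,0,0],[0,-0.1,-0.03],0.5],
  [[0,0,0],[0,-0.1,0],0.5],
  [[0,0,0],[0,-0.1,0],0.5],
  [[0,0,0],[0,-0.1,0],0.5],
  [[0,0,0],[0,-0.08,0],0.5],
])

```text
time: 29.68
eef_pos: [453.9, -91.6, 181.0]
ee_rot: [-0.058, 3.141, -0.0]
force: [-0.2, 0.8, -0.1]
finger_gap: 0.752
finger_force: 0.0
```

```bash
python3 - <<'E'
from workcell import imaging,status
import cv2,numpy as np
t=imaging.get_image("top")["img"][90:370,140:380];s=imaging.get_image("side")["img"][220:420,240:500]
r=lambda i,w,h:cv2.resize(i,(w,h),interpolation=2)
cv2.imwrite("pics/end.png",np.hstack([r(t,385,450),r(s,415,450)]))
E
```

```text
(no output)
```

View pics/end.png

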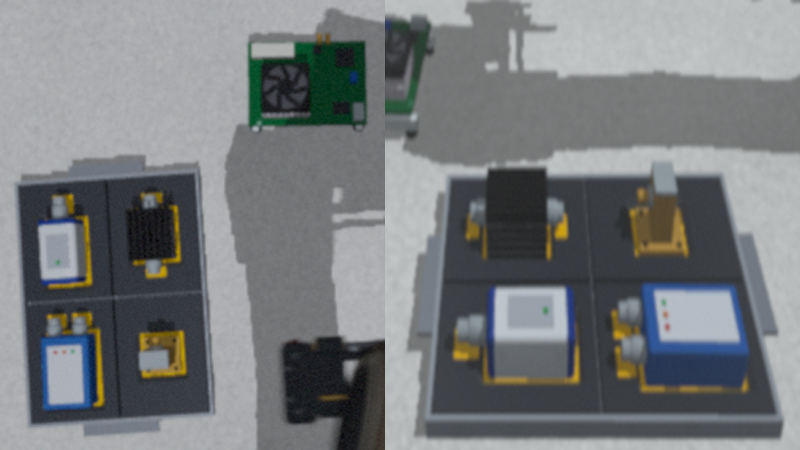

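Both views show all four pieces seated flat and square in their pockets. The connectors are over their outlines, the board has not moved, and the arm is clear.

```bash
python3 -c "
from workcell import finish_job
print(finish_job())"
```

```text
the job is handed in; nothing more can be done
None
```

The job is handed in at about 30 s: in the last pictures all four pieces sit flat in their own pockets and the board under test hasn't moved; no verdict came back.

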